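# Lining up bisque tiles on the setting-out board

### The job

Line up the three loose bisque tiles on the setting-out board, ready for tracing a design across them: nudge them flat and square into the corner of the two wooden battens, butted edge to edge in one straight row along the long far batten. Close the row with the flat steel bar: lay it down flat on the board along the tiles' near edges, about midway along the row and snug against all three, so that they cannot creep. Leave the bowl, the mug and the pot of tools where they stand.

Things in the scene. Friction and masses are not known exactly. Their poses are not given: they have to be found in the camera images.
- board: the setting-out board, fixed to the bench: plywood 250 mm (its x) by 450 mm (its y), 18 mm thick, with two fixed wooden battens 25 mm wide and 16 mm high on top. Origin on the bench under the board; the plywood spans x -125 to +125 mm and y -210 to +240 mm. The long batten lies along the far edge, its inner face at x = +110 mm; the short end batten lies along the left (+y) edge, its inner face at y = +215 mm. The near (-x) and right (-y) edges have no batten. z up
- corner (a point): the inner corner where the faces of the two battens meet, at the height of the board's top surface (18 mm above the bench); axes as the board's: the free surface lies to -x and -y of it, the long batten runs along y, the end batten along x. The finished row takes 90 mm in x and 270 mm in y from here
- tile_a: a loose square tile of pale unglazed fired clay, 90 x 90 x 12 mm thick, about 0.18 kg, one of three alike, lying flat on the board; origin at the centre of its underside, x and y along its sides, z up
- tile_b: a loose square tile of pale unglazed fired clay, 90 x 90 x 12 mm thick, about 0.18 kg, one of three alike, lying flat on the board; origin at the centre of its underside, x and y along its sides, z up
- tile_c: a loose square tile of pale unglazed fired clay, 90 x 90 x 12 mm thick, about 0.18 kg, one of three alike, lying flat on the board; origin at the centre of its underside, x and y along its sides, z up
- bar: a loose flat steel bar, 200 mm long (its y) by 25 mm wide (its x) by 15 mm high, about 0.57 kg, lying on the bench to the left or the right of the board, its length pointing roughly away from the robot; origin at the centre of its underside, z up
- bowl: bystander: a small blue bowl, 100 mm across, 50 mm high, on the bench on the other side of the board from the bar; origin at the centre of its underside
- mug: bystander: a blue mug 80 mm across, 90 mm high, its handle turned away from the board, on the bench beyond and to the left of the board; origin at the centre of its underside
- toolpot: bystander: a terracotta pot of brushes and tools, 124 mm across, about 220 mm high, on the bench beyond and to the right of the board; origin at the centre of its underside
Not all that is in view belongs to the job. What is shaped like the tile_b but purple is not meant.

How it is judged:
At the end, for the whole second after the job is handed in: Tiles flat on the board, square within 0.06 rad, far edges within 5 mm of the long batten, all within 280 mm of the end batten (10 mm of gaps in all). Bar flat on the board, parallel within 0.06 rad, at most 6 mm of play in front of the row, within 40 mm of its middle. All at rest (x of tile_a in the frame of corner between -0.05 and -0.04 m and y of tile_a in the frame of corner between -0.235 and -0.04 m and z of tile_a in the frame of corner between -0.004 and 0.004 m and (angle between the x axis of tile_a and the x axis of corner, either way round below 0.06 rad or angle between the x axis of tile_a and the y axis of corner, either way round below 0.06 rad) and angle between each of tile_a, tile_b, tile_c, bar's own z axis and vertical below 0.06 rad and linear speed of each of tile_a, tile_b, tile_c, bar below 0.01 m/s and x of tile_b in the frame of corner between -0.05 and -0.04 m and y of tile_b in the frame of corner between -0.235 and -0.04 m and z of tile_b in the frame of corner between -0.004 and 0.004 m and (angle between the x axis of tile_b and the x axis of corner, either way round below 0.06 rad or angle between the x axis of tile_b and the y axis of corner, either way round below 0.06 rad) and x of tile_c in the frame of corner between -0.05 and -0.04 m and y of tile_c in the frame of corner between -0.235 and -0.04 m and z of tile_c in the frame of corner between -0.004 and 0.004 m and (angle between the x axis of tile_c and the x axis of corner, either way round below 0.06 rad or angle between the x axis of tile_c and the y axis of corner, either way round below 0.06 rad) and x of bar in the frame of corner between -0.1085 and -0.096 m and y of bar in the frame of corner between -0.175 and -0.095 m and z of bar in the frame of corner between -0.004 and 0.004 m and angle between the y axis of bar and the y axis of corner, either way round below 0.06 rad); the robot touches nothing.
It fails at once if the bowl is moved by more than 20 mm or tipped (distance of bowl from where it was at the start of the episode above 0.02 m or angle between bowl's own z axis and vertical above 0.3 rad).
It fails at once if the mug is moved by more than 20 mm or tipped (distance of mug from where it was at the start of the episode above 0.02 m or angle between mug's own z axis and vertical above 0.3 rad).
It fails at once if the pot of tools is moved by more than 20 mm or tipped (distance of toolpot from where it was at the start of the episode above 0.02 m or angle between toolpot's own z axis and vertical above 0.3 rad).
It also fails if it takes over 72 s, if anything falls off the work surface, if the arm or the gripper's body presses on something with over 40 N, if the wrist force passes 120 N, or if a joint passes its speed limit or range.

### The arm

A 7-joint arm with a two-finger parallel gripper is mounted at the origin on the work surface. World frame = base frame: x ahead of the robot, y to its left, z up, the work surface at z = 0. Lengths are in m, angles in rad, forces in N, time in s.
With the tool pointing down it reaches from about 0.4 to 0.85 m from the base axis. Payload 10.4 kg.
Tool frame: the origin (TCP) lies midway between the tips of the shut fingers; the grasp point (between the pads) lies env.grip_point_offset behind it (env.grip_point_offset is the distance from the TCP to the grasp point, in m); z points along the fingers, x is the direction in which the jaws open and shut, and the axes are right-handed (so a half turn about z gives the same grasp; the last joint's range is limited). The gripper opens to 87 mm and grips with 3 to 60 N. Pads are 19 mm wide; open, the fingers measure 117 mm over their backs; the gripper's body (75 mm by 190 mm) begins 51 mm behind the grasp point.
Start: joints at [1.281, 0.332, -0.065, 1.46, 0.022, 1.35, -0.088], TCP at [0.165, -0.603, 0.223] pointing down, gripper open.
Joint ranges: [-2.6, 2.6], [-0.5, 2.12], [-1.47, 1.34], [0.16, 2.42], [-1.27, 4.41], [0.06, 2.06], [-2.6, 2.6]. Speed limits (rad/s): [2.22, 2.22, 2.79, 2.79, 3.14, 3.14, 3.14].

### API

Orientations are given as a unit quaternion [x, y, z, w].
In Python, from plant import telemetry, eyes, ticket, env gives the robot as it stands. The module is installed in compiled form; this text tells all that it offers.
- The arm moves only by the tool apply_moves, never from a script. Its argument "moves" is a list of rows, each an object with "angular": the turn, a rotation vector about the tool's x, y, z in degrees, a list of three; "slide": the shift along the tool's x, y, z in cm, a list of three; "jaw": the opening, from 0 (shut) to 1 (fully open). In form: [{"angular": [wx, wy, wz], "slide": [dx, dy, dz], "jaw": jaw}, ...]. A call has 1 to 20 rows; each row is the pose to reach, as a shift and turn from the pose commanded when the call began, along the tool's axes at that moment; what a row does not reach only later rows make up. A row lasts 1/10 s, in which the tool goes at most 50 mm and 8.59 degrees, less where a joint would pass 70% of its speed; a pose out of reach is approached as far as the arm can. A call with a gripper value outside its range is refused whole. The fingers move at their own pace and stop on an object; "grip_force" is the grip in N (left out, the last holds). Time passes only in rows, so rows that repeat a pose let the fingers close. It gives the time, the measured TCP pose, the force and the opening at its end, in the units of the state.
- telemetry.get_state(): the state, without advancing time (a new reading comes with each control period).
- eyes.grab_frame(name): name is "scene" or "top"; returns the picture (480x640x3 uint8, red, green, blue); there is no depth.
- eyes.camera_model(name): a dict with "intrinsics" (3x3 intrinsics, pixels), "dist_coeffs" ([k1, k2, p1, p2, k3] as OpenCV has them; the pictures are not rectified), "world_to_cam" (4x4, takes a point from world to camera coordinates). Camera axes: x right, y down, z forward; pixel columns grow to the right and rows downward; lengths in m; the calibration is good to about 2 mm. A picture is of the moment at which its call begins. camera_model takes no time and is no camera call.
- ticket.close_job(): hands the job in, once; it reports no verdict.
The state is a dict: "time_s": time; "joints": joint angles; "qd": joint speeds; "joint_efforts": joint torques, N m; "eef_pos": TCP position; "tool_rot": TCP orientation; "contact_force": force on the tool from outside, world axes, zero at the start; "ft_torque": the same for the moment, N m; "opening": finger opening in m.
Only numpy, scipy, OpenCV 4.12 (cv2) and the standard library are available. Lean on these libraries where they do the work, as an engineer would, in place of code of your own. Each camera call takes 0.05 s, during which the arm holds its last target.

## Working session

There is one attempt and no reset: what is moved stays moved. The work goes in short steps, Python scripts to look and compute and a tool call to move; the robot and the scene stay as the last step left them, time stands still between calls to the robot, and variables do not carry over. Pictures are saved under pics/ and viewed, and the job is handed in when it is done.

Besides the shell and the picture viewer there is one more tool, called after "Request:" by a JSON object that holds its "method" and its "body". apply_moves: Moves the arm, as the interface text tells. Its arguments: {"type":"object","properties":{"moves":{"type":"array","items":{"type":"object","properties":{"angular":{"type":"array","items":{"type":"number"}},"slide":{"type":"array","items":{"type":"number"}},"jaw":{"type":"number"}}}},"grip_force":{"type":"number"}},"required":["moves"]}

```bash
mkdir -p pics
python3 - <<'E'
from plant import telemetry, eyes, ticket, env
import cv2, numpy as np
print(telemetry.get_state()); print(env.grip_point_offset)
for n in ("scene","top"):
    im=eyes.grab_frame(n); cv2.imwrite(f"pics/{n}0.png",im[:,:,::-1]); print(n,eyes.camera_model(n))
E
```

```text
{'time_s': 0.0, 'joints': array([ 1.28141035,  0.3328511 , -0.06469871,  1.46096417,  0.021596  ,
        1.34990644, -0.08850222]), 'qd': array([-0.00169975,  0.00078233, -0.00037193, -0.00113488, -0.00112424,
        0.00020512, -0.00141837]), 'joint_efforts': array([ 3.32043392e-04, -6.23248529e+01,  2.48197897e-02, -3.89914048e+01,
       -6.13284507e-02,  3.95248644e-02,  1.58548964e-04]), 'eef_pos': array([ 0.16465862, -0.60250479,  0.221756  ]), 'tool_rot': array([ 7.94873696e-01, -6.06774500e-01, -5.88889308e-04, -4.08759601e-04]), 'contact_force': array([-0.4422986 , -0.39322995, -0.37230564]), 'ft_torque': array([-0.00031481,  0.04228636, -0.02880456]), 'opening': 0.08734964246964598}
0.0187
scene {'intrinsics': array([[505.05104339,   0.        , 317.68492873],
       [  0.        , 505.05104339, 242.36692005],
       [  0.        ,   0.        ,   1.        ]]), 'dist_coeffs': array([0.0091043, 0.       , 0.       , 0.       , 0.       ]), 'world_to_cam': array([[-0.80271906,  0.59633623,  0.00502083,  0.42986502],
       [ 0.50445604,  0.68348277, -0.52761293, -0.24593096],
       [-0.31806636, -0.42099217, -0.84947006,  1.3979008 ],
       [ 0.        ,  0.        ,  0.        ,  1.        ]])}
top {'intrinsics': array([[518.99360223,   0.        , 324.37666999],
       [  0.        , 518.99360223, 236.38231234],
       [  0.        ,   0.        ,   1.        ]]), 'dist_coeffs': array([-0.1544346,  0.       ,  0.       ,  0.       ,  0.       ]), 'world_to_cam': array([[-0.01129744, -0.99993308,  0.00249011,  0.01423432],
       [-0.97694372,  0.01050668, -0.21323832,  0.53906393],
       [ 0.21319789, -0.00484174, -0.97699704,  1.23170061],
       [ 0.        ,  0.        ,  0.        ,  1.        ]])}
```

View pics/top0.png

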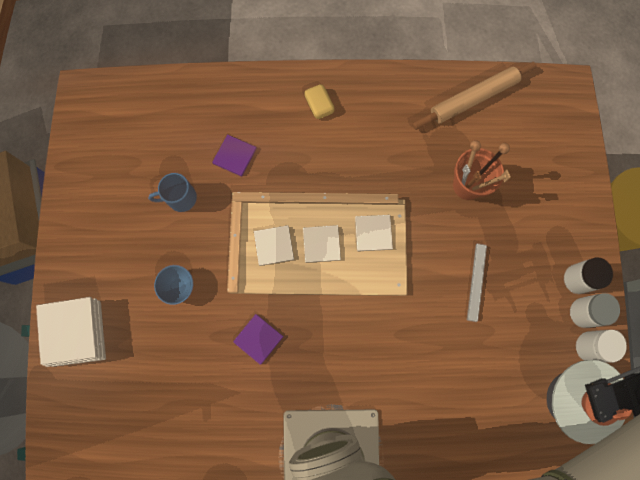

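View pics/scene0.png

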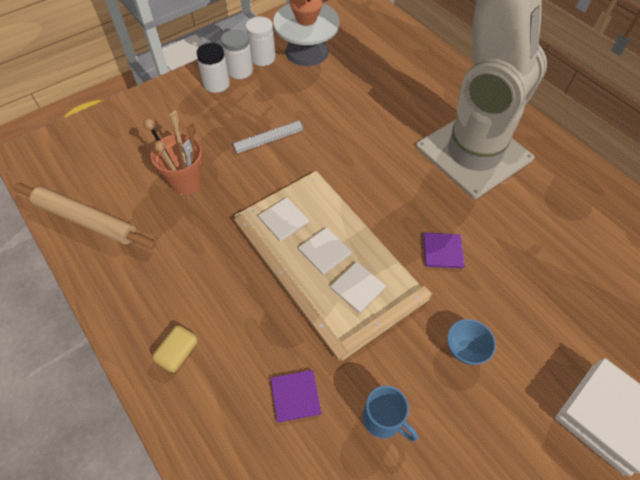

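```bash
cat > h.py <<'E'
import numpy as np, cv2
from plant import telemetry, eyes, ticket, env
def ray(n,uv,z):
    c=eyes.camera_model(n);K=c["intrinsics"];T=c["world_to_cam"]
    p=cv2.undistortPoints(np.array(uv,float).reshape(-1,1,2),K,c["dist_coeffs"]).reshape(-1,2)
    R=T[:3,:3];o=-R.T@T[:3,3]
    d=np.c_[p,np.ones(len(p))]@R
    s=(z-o[2])/d[:,2]
    return o+d*s[:,None]
def proj(n,P):
    c=eyes.camera_model(n);T=c["world_to_cam"]
    return cv2.projectPoints(np.array(P,float).reshape(-1,1,3),cv2.Rodrigues(T[:3,:3])[0],T[:3,3],c["intrinsics"],c["dist_coeffs"])[0].reshape(-1,2)
def crop(im,x0,y0,x1,y1,s,fn):
    cv2.imwrite(fn,cv2.resize(im[y0:y1,x0:x1,::-1],None,fx=s,fy=s,interpolation=cv2.INTER_CUBIC))
E
python3 - <<'E'
from h import *
im=cv2.imread("pics/top0.png")[:,:,::-1]
crop(im,220,180,420,305,4,"pics/c1.png")
hsv=cv2.cvtColor(np.ascontiguousarray(im),cv2.COLOR_RGB2HSV)
for (x,y) in [(274,245),(322,243),(374,233),(350,280),(478,280),(470,330)]: print(hsv[y,x],im[y,x])
E
```

```text
[ 19  51 224] [224 207 179]
[ 17  54 204] [204 186 161]
[ 19  51 223] [223 207 178]
[ 17 109 217] [217 176 124]
[ 20  31 172] [172 165 151]
[ 13 151 135] [135  89  55]
```

View pics/c1.png

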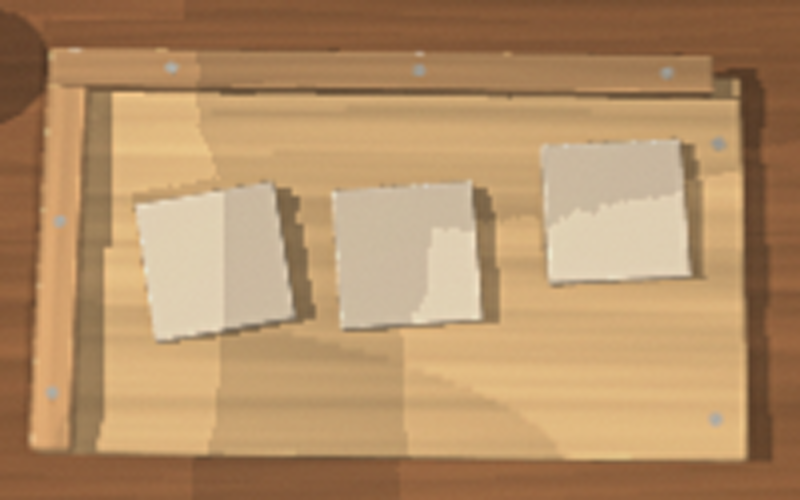

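```bash
cat > meas.py <<'E'
from h import *
def tiles(im,n="top",z=.030,roi=None,sat=75,val=140,amin=600):
    hsv=cv2.cvtColor(np.ascontiguousarray(im),cv2.COLOR_RGB2HSV)
    m=((hsv[...,1]<sat)&(hsv[...,2]>val)).astype(np.uint8)
    if roi is not None:
        k=np.zeros_like(m);x0,y0,x1,y1=roi;k[y0:y1,x0:x1]=1;m*=k
    out=[]
    for c in cv2.findContours(m,cv2.RETR_EXTERNAL,cv2.CHAIN_APPROX_NONE)[0]:
        if cv2.contourArea(c)<amin: continue
        P=ray(n,c.reshape(-1,2).astype(float),z)[:,:2]
        r=cv2.minAreaRect((P*1000).astype(np.float32))
        out.append((np.round(r[0],1),np.round(r[1],1),round(r[2],2),np.round(cv2.boxPoints(r),1).tolist()))
    return out
E
python3 - <<'E'
from meas import *
im=cv2.imread("pics/top0.png")[:,:,::-1]
T=eyes.camera_model("top")["world_to_cam"];print("cam",-T[:3,:3].T@T[:3,3])
for t in tiles(im,roi=(230,190,420,300)): print(t)
print("bar")
for t in tiles(im,z=.015,roi=(440,235,510,330),val=120): print(t)
u=lambda l:[(220+(x)/4,180+y/4) for x,y in l]
print("near edge,rt",np.round(ray("top",u([(100,453),(400,457),(747,460),(741,97),(741,78)]),.018)*1000,1))
print("batten tops",np.round(ray("top",u([(30,447),(50,50),(712,57),(712,92),(90,86),(70,450)]),.034)*1000,1))
print("batten foot",np.round(ray("top",u([(712,97),(112,93)]),.018)*1000,1))
E
```

```text
cam [0.26419997 0.01453317 1.3182815 ]
(array([524.4, 138. ]), array([90.4, 89.1]), 9.19, [[472.70001220703125, 174.8000030517578], [486.8999938964844, 86.9000015258789], [576.0999755859375, 101.30000305175781], [561.9000244140625, 189.1999969482422]])
(array([527.3,  16. ]), array([89.9, 88.9]), 3.59, [[479.70001220703125, 57.599998474121094], [485.20001220703125, -31.200000762939453], [575.0, -25.5], [569.4000244140625, 63.20000076293945]])
(array([ 554.5, -116.9]), array([90.3, 90.2]), 2.09, [[507.70001220703125, -73.5], [511.0, -163.6999969482422], [601.2999877929688, -160.39999389648438], [598.0, -70.19999694824219]])
bar
(array([ 425.6, -380.6]), array([ 29.1, 201.1]), 79.5, [[324.0, -376.6000061035156], [521.7999877929688, -413.20001220703125], [527.0999755859375, -384.6000061035156], [329.29998779296875, -348.0]])
near edge,rt [[ 403.6  209.5   18. ]
 [ 399.5   20.7   18. ]
 [ 394.6 -197.6   18. ]
 [ 631.6 -204.1   18. ]
 [ 644.5 -204.7   18. ]]
batten tops [[ 405.9  251.1   34. ]
 [ 663.6  245.3   34. ]
 [ 654.1 -183.8   34. ]
 [ 630.5 -182.7   34. ]
 [ 638.9  218.5   34. ]
 [ 403.9  226.    34. ]]
batten foot [[ 631.7 -185.1   18. ]
 [ 638.6  206.4   18. ]]
```

```bash
cat >> h.py <<'E'
from scipy.spatial.transform import Rotation as Rn
PSI=-0.0223; BO=np.array([.5252,.0093])
def b2w(x,y):
    c,s=np.cos(PSI),np.sin(PSI); return BO+np.array([c*x-s*y,s*x+c*y])/1000
def w2b(x,y):
    c,s=np.cos(PSI),np.sin(PSI); d=np.array([x,y])*1000-BO*1000; return np.array([c*d[0]+s*d[1],-s*d[0]+c*d[1]])
def goto(x,y,z,yaw,p=None,q=None):
    st=telemetry.get_state()
    p=st["eef_pos"] if p is None else np.array(p); q=st["tool_rot"] if q is None else q
    R=Rn.from_quat(q); a=np.deg2rad(yaw)
    Rt=Rn.from_matrix([[np.cos(a),np.sin(a),0],[np.sin(a),-np.cos(a),0],[0,0,-1]])
    print("slide",np.round(R.inv().apply(np.array([x,y,z])-p)*100,2),"ang",np.round((R.inv()*Rt).as_rotvec(degrees=True),2))
E
python3 - <<'E'
from h import *
for t in [(.5244,.138),(.5273,.016),(.5545,-.1169)]: print(w2b(*t))
print(w2b(.4256,-.3806))
print(proj("top",telemetry.get_state()["eef_pos"]))
print("mug/pot",ray("top",[(175,192),(480,175),(174,285)],.06))
x,y=b2w(-45,-124); print(x,y)
goto(x,y,.15,-91.28); goto(x,y,.022,-91.28)
E
```

```text
[ -3.66957323 128.65016219]
[1.95008025 6.74516027]
[  32.10674176 -125.51528645]
[ -90.8811866  -392.02395325]
[[607.26835803 385.55550834]]
mug/pot [[ 0.65937855  0.3900034   0.06      ]
 [ 0.69737151 -0.39713197  0.06      ]
 [ 0.42007617  0.38044544  0.06      ]]
0.47744621774001134 -0.11366575246736625
slide [-38.91 -43.06   7.23] ang [1.000e-02 7.000e-02 1.657e+01]
slide [-38.89 -43.06  20.03] ang [1.000e-02 7.000e-02 1.657e+01]
```

Request:
{"method": "apply_moves", "body": {"moves": [{"slide": [0, 0, -4], "jaw": 0.57}, {"slide": [-38.9, -43.1, -2], "angular": [0, 0, 16.6], "jaw": 0.57}, {"slide": [-38.9, -43.1, -2], "angular": [0, 0, 16.6], "jaw": 0.57}, {"slide": [-38.9, -43.1, -2], "angular": [0, 0, 16.6], "jaw": 0.57}, {"slide": [-38.9, -43.1, -2], "angular": [0, 0, 16.6], "jaw": 0.57}, {"slide": [-38.9, -43.1, -2], "angular": [0, 0, 16.6], "jaw": 0.57}, {"slide": [-38.9, -43.1, -2], "angular": [0, 0, 16.6], "jaw": 0.57}, {"slide": [-38.9, -43.1, -2], "angular": [0, 0, 16.6], "jaw": 0.57}, {"slide": [-38.9, -43.1, -2], "angular": [0, 0, 16.6], "jaw": 0.57}, {"slide": [-38.9, -43.1, -2], "angular": [0, 0, 16.6], "jaw": 0.57}, {"slide": [-38.9, -43.1, -2], "angular": [0, 0, 16.6], "jaw": 0.57}, {"slide": [-38.9, -43.1, -2], "angular": [0, 0, 16.6], "jaw": 0.57}, {"slide": [-38.9, -43.1, -2], "angular": [0, 0, 16.6], "jaw": 0.57}, {"slide": [-38.9, -43.1, -2], "angular": [0, 0, 16.6], "jaw": 0.57}, {"slide": [-38.9, -43.1, 7.2], "angular": [0, 0, 16.6], "jaw": 0.57}, {"slide": [-38.9, -43.1, 7.2], "angular": [0, 0, 16.6], "jaw": 0.57}, {"slide": [-38.9, -43.1, 14], "angular": [0, 0, 16.6], "jaw": 0.57}, {"slide": [-38.9, -43.1, 14], "angular": [0, 0, 16.6], "jaw": 0.57}]}}

```text
schema error: expected keys angular, slide, jaw
```

Run:
```python
from h import *
s=telemetry.get_state();print(s["eef_pos"],s["joints"],s["opening"],s["contact_force"],w2b(*s["eef_pos"][:2]))
x,y=b2w(-45,-124);goto(x,y,.022,-91.28)
for n in ("scene","top"):
    im=eyes.grab_frame(n); crop(im,*((200,140,460,360,3) if n=="scene" else (220,170,420,305,4)),f"pics/{n}1.png")
```

```text
[ 0.16468327 -0.6025706   0.22184951] [ 1.28138622  0.33278768 -0.06468555  1.46085115  0.02161157  1.34986351
 -0.08851104] 0.08687165327460751 [-0.60027762  0.20018421 -0.3327497 ] [-346.78351138 -619.757325  ]
slide [-38.89 -43.06  20.03] ang [1.000e-02 7.000e-02 1.657e+01]
```

View pics/scene1.png

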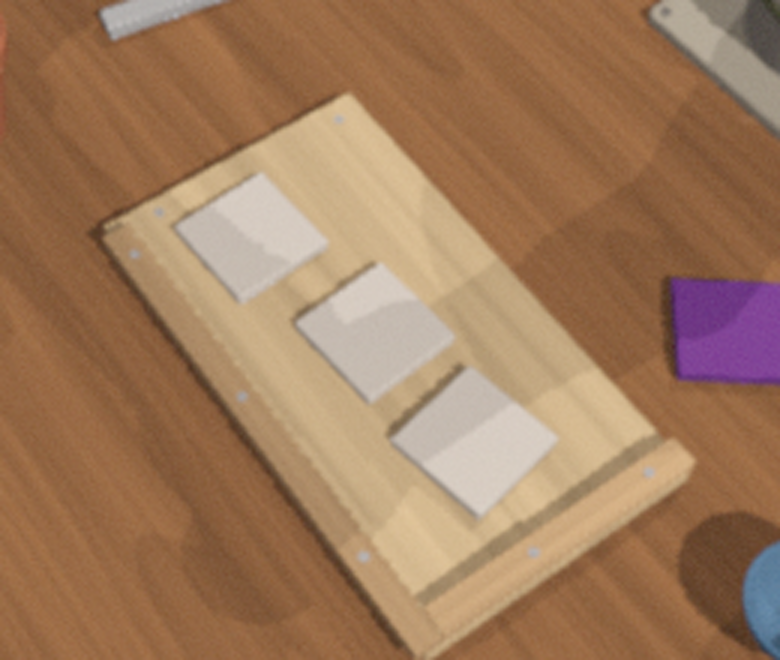

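The first call was refused because every row needs all three keys. The scene is unchanged: three skewed tiles, in a row that is off the batten.

Request:
{"method": "apply_moves", "body": {"moves": [{"slide": [0, 0, -4], "angular": [0, 0, 0], "jaw": 0.57}, {"slide": [-38.9, -43.1, -2], "angular": [0, 0, 16.6], "jaw": 0.57}, {"slide": [-38.9, -43.1, -2], "angular": [0, 0, 16.6], "jaw": 0.57}, {"slide": [-38.9, -43.1, -2], "angular": [0, 0, 16.6], "jaw": 0.57}, {"slide": [-38.9, -43.1, -2], "angular": [0, 0, 16.6], "jaw": 0.57}, {"slide": [-38.9, -43.1, -2], "angular": [0, 0, 16.6], "jaw": 0.57}, {"slide": [-38.9, -43.1, -2], "angular": [0, 0, 16.6], "jaw": 0.57}, {"slide": [-38.9, -43.1, -2], "angular": [0, 0, 16.6], "jaw": 0.57}, {"slide": [-38.9, -43.1, -2], "angular": [0, 0, 16.6], "jaw": 0.57}, {"slide": [-38.9, -43.1, -2], "angular": [0, 0, 16.6], "jaw": 0.57}, {"slide": [-38.9, -43.1, -2], "angular": [0, 0, 16.6], "jaw": 0.57}, {"slide": [-38.9, -43.1, -2], "angular": [0, 0, 16.6], "jaw": 0.57}, {"slide": [-38.9, -43.1, -2], "angular": [0, 0, 16.6], "jaw": 0.57}, {"slide": [-38.9, -43.1, -2], "angular": [0, 0, 16.6], "jaw": 0.57}, {"slide": [-38.9, -43.1, 7.2], "angular": [0, 0, 16.6], "jaw": 0.57}, {"slide": [-38.9, -43.1, 7.2], "angular": [0, 0, 16.6], "jaw": 0.57}, {"slide": [-38.9, -43.1, 14], "angular": [0, 0, 16.6], "jaw": 0.57}, {"slide": [-38.9, -43.1, 14], "angular": [0, 0, 16.6], "jaw": 0.57}]}}

```text
time_s: 2.0
eef_pos: [0.4748, -0.1144, 0.0781]
tool_rot: [-0.699, 0.715, 0.003, -0.002]
contact_force: [0.4, 0.4, -0.1]
opening: 0.0497
```

Run:
```python
from h import *
s=telemetry.get_state();print(s["time_s"],s["eef_pos"],s["joints"],s["opening"],s["contact_force"],w2b(*s["eef_pos"][:2]))
x,y=b2w(-45,-124);goto(x,y,.022,-91.28)
for n in ("scene","top"):
    im=eyes.grab_frame(n); crop(im,*((200,140,460,360,3) if n=="scene" else (220,170,420,305,4)),f"pics/{n}2.png")
```

```text
2.0 [ 0.47476256 -0.11441619  0.07813871] [ 0.64302947  0.22262247 -0.54558491  1.95046727  0.1349358   1.01014296
 -1.5588234 ] 0.04970054255235761 [ 0.37585309  0.44725018 -0.11178591] [ -47.66625831 -124.81009575]
slide [-0.07 -0.3   5.61] ang [ 0.34  0.07 -0.08]
```

View pics/scene2.png

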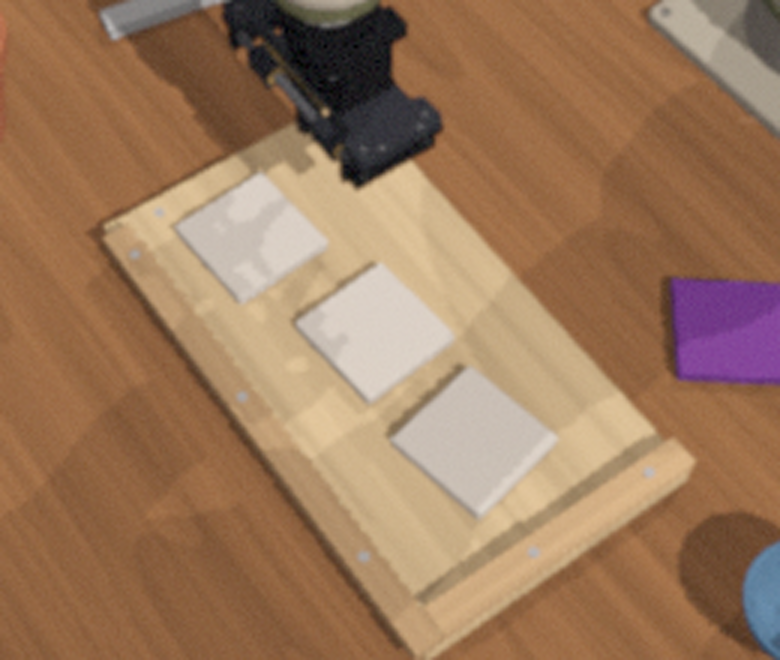

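Request:
{"method": "apply_moves", "body": {"moves": [{"slide": [0, 0, 4.5], "angular": [0, 0, 0], "jaw": 0.57}, {"slide": [0, 0, 5], "angular": [0, 0, 0], "jaw": 0.57}, {"slide": [0, 0, 5], "angular": [0, 0, 0], "jaw": 0.57}]}}

```text
time_s: 2.4
eef_pos: [0.4778, -0.1143, 0.0332]
tool_rot: [-0.699, 0.715, 0.0, -0.0]
contact_force: [0.3, -0.2, 0.4]
opening: 0.05
```

Run:
```python
from h import *
s=telemetry.get_state();print(s["time_s"],s["eef_pos"],s["contact_force"],w2b(*s["eef_pos"][:2]))
x,y=b2w(-45,-124);goto(x,y,.022,-91.28)
```

```text
2.4 [ 0.47781757 -0.11433507  0.03321368] [ 0.29141945 -0.19100623  0.40627975] [ -44.61381598 -124.66087174]
slide [-0.07  0.04  1.12] ang [ 0.05  0.01 -0.05]
```

Request:
{"method": "apply_moves", "body": {"moves": [{"slide": [0, 0, 1], "angular": [0, 0, 0], "jaw": 0.57}, {"slide": [0, -1.2, 1], "angular": [0, 0, 0], "jaw": 0.57}, {"slide": [0, -2, 1], "angular": [0, 0, 0], "jaw": 0.57}, {"slide": [0, -2.6, 1], "angular": [0, 0, 0], "jaw": 0.57}, {"slide": [0, -3.2, 1], "angular": [0, 0, 0], "jaw": 0.57}, {"slide": [0, -3.8, 1], "angular": [0, 0, 0], "jaw": 0.57}, {"slide": [0, -4.4, 1], "angular": [0, 0, 0], "jaw": 0.57}, {"slide": [0, -4.9, 1], "angular": [0, 0, 0], "jaw": 0.57}, {"slide": [0, -5.3, 1], "angular": [0, 0, 0], "jaw": 0.57}, {"slide": [0, -5.5, 1], "angular": [0, 0, 0], "jaw": 0.57}, {"slide": [0, -5.6, 1], "angular": [0, 0, 0], "jaw": 0.57}, {"slide": [0, -5.6, 1], "angular": [0, 0, 0], "jaw": 0.57}]}}

```text
time_s: 3.6
eef_pos: [0.5328, -0.1153, 0.0222]
tool_rot: [-0.699, 0.715, 0.001, -0.001]
contact_force: [-6.5, 0.1, 4.2]
opening: 0.0495
```

```bash
cat > look.py <<'E'
import sys
from meas import *
k=sys.argv[1]
s=telemetry.get_state();print(s["time_s"],np.round(s["eef_pos"],4),np.round(s["contact_force"],1),w2b(*s["eef_pos"][:2]))
for n in ("scene","top"):
    im=eyes.grab_frame(n); crop(im,*((200,140,460,360,3) if n=="scene" else (220,170,420,305,4)),f"pics/{n}{k}.png")
    if n=="top":
        for t in tiles(im,roi=(230,190,420,300)): print("tile board",np.round(w2b(*t[0]/1000),1),t[1],t[2])
E
python3 look.py 3
```

```text
3.6 [ 0.5328 -0.1153  0.0222] [-6.5  0.1  4.2] [  10.32804788 -124.36032501]
tile board [ -3.9 128.5] [89.9 89.3] 9.19
tile board [1.8 6.9] [90.  88.7] 3.82
tile board [   4.4 -171.9] [145.2 283.7] 89.04
```

View pics/scene3.png

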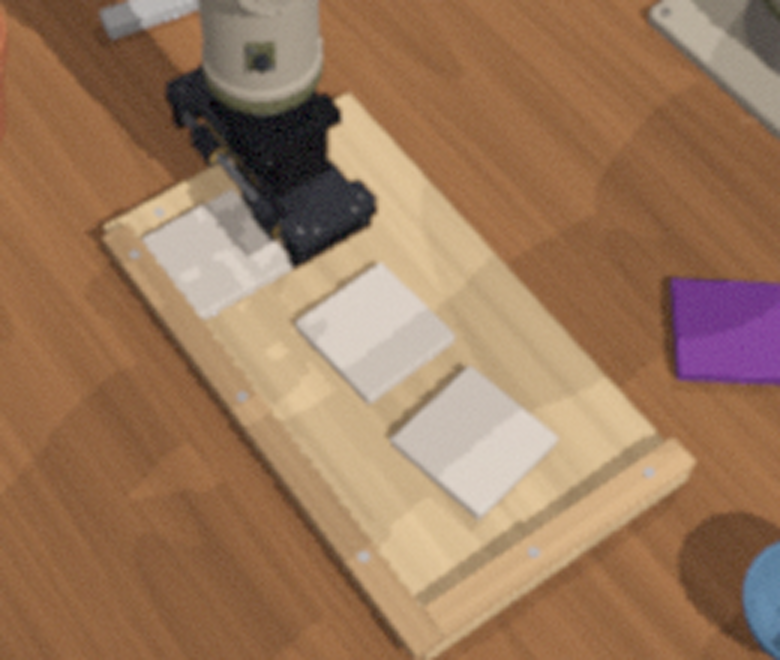

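View pics/top3.png

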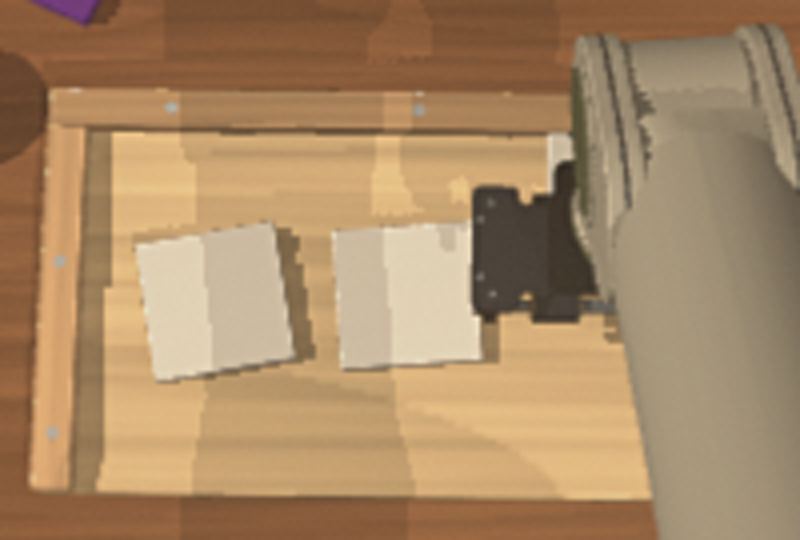

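Request:
{"method": "apply_moves", "body": {"moves": [{"slide": [0, 1.5, 0], "angular": [0, 0, 0], "jaw": 0.57}, {"slide": [0, 3, -4], "angular": [0, 0, 0], "jaw": 0.57}, {"slide": [-5, 7.7, -4], "angular": [0, 0, 0], "jaw": 0.57}, {"slide": [-9, 7.7, -4], "angular": [0, 0, 0], "jaw": 0.57}, {"slide": [-13.1, 7.7, -4], "angular": [0, 0, 0], "jaw": 0.57}, {"slide": [-13.1, 7.7, -3], "angular": [0, 0, 0], "jaw": 0.57}, {"slide": [-13.1, 7.7, -0.5], "angular": [0, 0, 0], "jaw": 0.57}, {"slide": [-13.1, 7.7, 0], "angular": [0, 0, 0], "jaw": 0.57}, {"slide": [-13.1, 7, 0], "angular": [0, 0, 0], "jaw": 0.57}, {"slide": [-13.1, 6.2, 0], "angular": [0, 0, 0], "jaw": 0.57}, {"slide": [-13.1, 5.5, 0], "angular": [0, 0, 0], "jaw": 0.57}, {"slide": [-13.1, 4.7, 0], "angular": [0, 0, 0], "jaw": 0.57}, {"slide": [-13.1, 3.9, 0], "angular": [0, 0, 0], "jaw": 0.57}, {"slide": [-13.1, 3.1, 0], "angular": [0, 0, 0], "jaw": 0.57}, {"slide": [-13.1, 2.3, 0], "angular": [0, 0, 0], "jaw": 0.57}, {"slide": [-13.1, 1.5, 0], "angular": [0, 0, 0], "jaw": 0.57}, {"slide": [-13.1, 0.9, 0], "angular": [0, 0, 0], "jaw": 0.57}, {"slide": [-13.1, 0.4, 0], "angular": [0, 0, 0], "jaw": 0.57}, {"slide": [-13.1, 0, 0], "angular": [0, 0, 0], "jaw": 0.57}, {"slide": [-13.1, 0, 0], "angular": [0, 0, 0], "jaw": 0.57}]}}

```text
time_s: 5.7
eef_pos: [0.5358, 0.0157, 0.0221]
tool_rot: [-0.699, 0.715, 0.001, -0.001]
contact_force: [-5.4, -0.1, 3.2]
opening: 0.0499
```

```bash
python3 look.py 4
```

```text
5.7 [0.5358 0.0157 0.0221] [-5.4 -0.1  3.2] [10.50268536  6.67366638]
tile board [ -3.9 128.6] [89.9 89.1] 9.19
tile board [  81.5 -111.6] [119.7 123.3] 87.71
tile board [  3.7 -30.2] [341.6 129.3] 18.99
```

View pics/scene4.png

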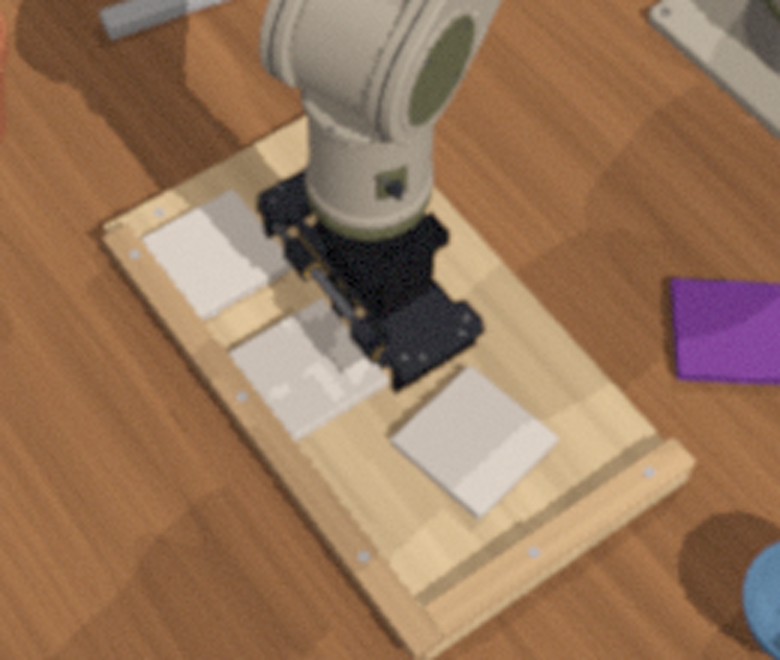

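Request:
{"method": "apply_moves", "body": {"moves": [{"slide": [0, 1.5, 0], "angular": [0, 0, 0], "jaw": 0.57}, {"slide": [0, 3, -4], "angular": [0, 0, 0], "jaw": 0.57}, {"slide": [-4, 8.6, -4], "angular": [0, 0, 0], "jaw": 0.57}, {"slide": [-8, 8.6, -4], "angular": [0, 0, 0], "jaw": 0.57}, {"slide": [-12.2, 8.6, -4], "angular": [0, 0, 0], "jaw": 0.57}, {"slide": [-12.2, 8.6, -2.5], "angular": [0, 0, 0], "jaw": 0.57}, {"slide": [-12.2, 8.6, 0], "angular": [0, 0, 0], "jaw": 0.57}, {"slide": [-12.2, 8, 0], "angular": [0, 0, 0], "jaw": 0.57}, {"slide": [-12.2, 7.2, 0], "angular": [0, 0, 0], "jaw": 0.57}, {"slide": [-12.2, 6.5, 0], "angular": [0, 0, 0], "jaw": 0.57}, {"slide": [-12.2, 5.8, 0], "angular": [0, 0, 0], "jaw": 0.57}, {"slide": [-12.2, 5, 0], "angular": [0, 0, 0], "jaw": 0.57}, {"slide": [-12.2, 4.2, 0], "angular": [0, 0, 0], "jaw": 0.57}, {"slide": [-12.2, 3.4, 0], "angular": [0, 0, 0], "jaw": 0.57}, {"slide": [-12.2, 2.5, 0], "angular": [0, 0, 0], "jaw": 0.57}, {"slide": [-12.2, 1.7, 0], "angular": [0, 0, 0], "jaw": 0.57}, {"slide": [-12.2, 1, 0], "angular": [0, 0, 0], "jaw": 0.57}, {"slide": [-12.2, 0.5, 0], "angular": [0, 0, 0], "jaw": 0.57}, {"slide": [-12.2, 0, 0], "angular": [0, 0, 0], "jaw": 0.57}, {"slide": [-12.2, 0, 0], "angular": [0, 0, 0], "jaw": 0.57}]}}

```text
time_s: 7.8
eef_pos: [0.5388, 0.1377, 0.0221]
tool_rot: [-0.699, 0.715, 0.001, -0.001]
contact_force: [-6.0, 0.4, 2.7]
opening: 0.0497
```

```bash
python3 look.py 5
```

```text
7.8 [0.5388 0.1377 0.0221] [-6.   0.4  2.7] [ 10.68862974 128.66065198]
tile board [  64.5 -127.8] [88.1 90.3] 88.54
tile board [63.3  3.3] [87.7 89.7] 89.39
tile board [  8.  107.4] [378.  125.9] 33.93
```

View pics/scene5.png

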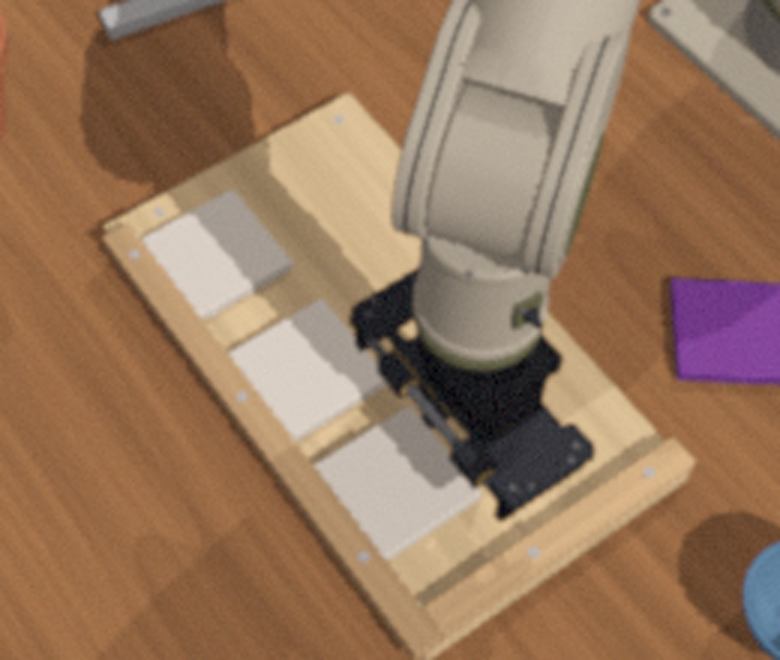

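View pics/top5.png

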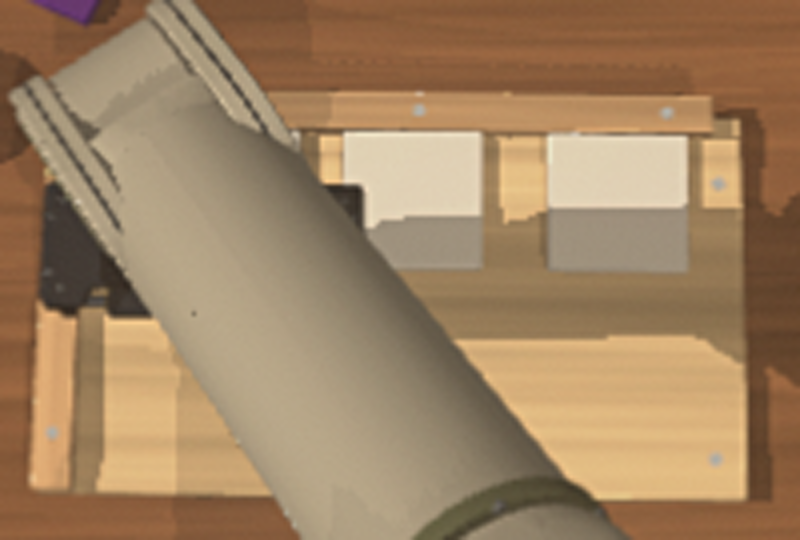

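Request:
{"method": "apply_moves", "body": {"moves": [{"slide": [0, 1.5, 0], "angular": [0, 0, 0], "jaw": 0.57}, {"slide": [0, 2, -4], "angular": [0, 0, 0], "jaw": 0.46}, {"slide": [2, 2, -8], "angular": [0, 0, 0], "jaw": 0.46}, {"slide": [6, 0, -8], "angular": [0, 0, -8.5], "jaw": 0.46}, {"slide": [10, -1, -8], "angular": [0, 0, -17], "jaw": 0.46}, {"slide": [14, -2, -8], "angular": [0, 0, -25.5], "jaw": 0.46}, {"slide": [18, -3, -8], "angular": [0, 0, -34], "jaw": 0.46}, {"slide": [22, -4, -8], "angular": [0, 0, -42.5], "jaw": 0.46}, {"slide": [26, -5.1, -8], "angular": [0, 0, -51], "jaw": 0.46}, {"slide": [30, -5.1, -8], "angular": [0, 0, -59.5], "jaw": 0.46}, {"slide": [32.9, -5.1, -8], "angular": [0, 0, -68], "jaw": 0.46}, {"slide": [32.9, -5.1, -8], "angular": [0, 0, -76.5], "jaw": 0.46}, {"slide": [32.9, -5.1, -8], "angular": [0, 0, -85], "jaw": 0.46}, {"slide": [32.9, -5.1, -7], "angular": [0, 0, -90], "jaw": 0.46}, {"slide": [32.9, -5.1, -5], "angular": [0, 0, -90], "jaw": 0.46}, {"slide": [32.9, -5.1, -4], "angular": [0, 0, -90], "jaw": 0.46}, {"slide": [32.9, -5.1, -4], "angular": [0, 0, -90], "jaw": 0.46}]}}

```text
time_s: 9.6
eef_pos: [0.5824, -0.1925, 0.0611]
tool_rot: [1.0, -0.012, -0.001, -0.0]
contact_force: [0.0, 0.5, -0.2]
opening: 0.0401
```

```bash
python3 - <<'E'
from h import *
s=telemetry.get_state();print(w2b(*s["eef_pos"][:2]),s["joints"])
x,y=b2w(62,-200);goto(x,y,.022,-1.28)
E
python3 look.py 6
```

```text
[  61.65389155 -200.43335613] [ 0.84268533  0.57347222 -0.78494421  1.63232603  0.43895499  1.12319322
 -0.08025483]
slide [ 0.04 -0.04  3.91] ang [-0.04  0.13 -0.05]
9.6 [ 0.5824 -0.1925  0.0611] [ 0.   0.5 -0.2] [  61.65389155 -200.43335613]
tile board [  64.4 -127.8] [88.1 90.1] 88.53
tile board [64.6  4.3] [89.7 87.1] 89.38
tile board [ 64.6 122.5] [89.7 90. ] 89.28
```

View pics/scene6.png

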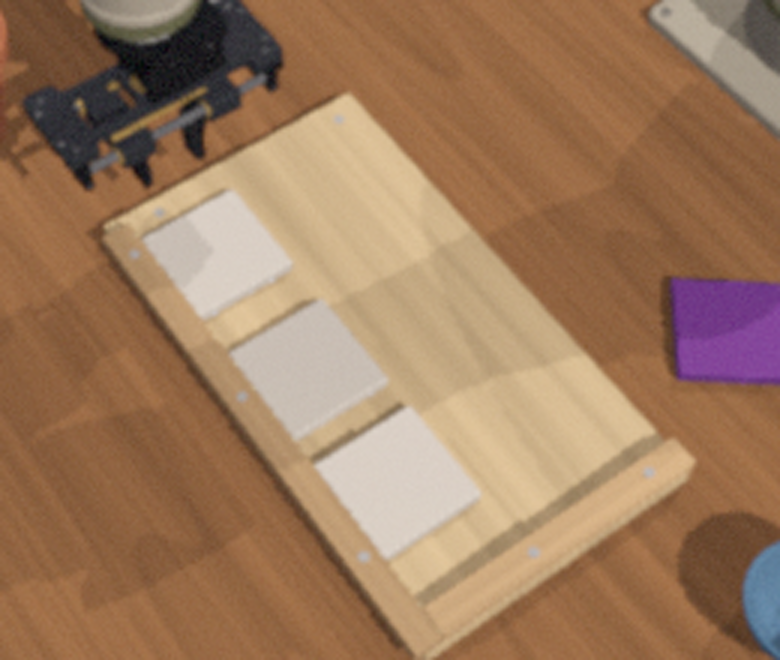

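Request:
{"method": "apply_moves", "body": {"moves": [{"slide": [0, 0, 3.5], "angular": [0, 0, 0], "jaw": 0.46}, {"slide": [0, 0, 3.9], "angular": [0, 0, 0], "jaw": 0.46}, {"slide": [0, -0.7, 3.9], "angular": [0, 0, 0], "jaw": 0.46}, {"slide": [0, -1.4, 3.9], "angular": [0, 0, 0], "jaw": 0.46}, {"slide": [0, -2.1, 3.9], "angular": [0, 0, 0], "jaw": 0.46}, {"slide": [0, -2.9, 3.9], "angular": [0, 0, 0], "jaw": 0.46}, {"slide": [0, -3.7, 3.9], "angular": [0, 0, 0], "jaw": 0.46}, {"slide": [0, -4.5, 3.9], "angular": [0, 0, 0], "jaw": 0.46}, {"slide": [0, -5.3, 3.9], "angular": [0, 0, 0], "jaw": 0.46}, {"slide": [0, -6.1, 3.9], "angular": [0, 0, 0], "jaw": 0.46}, {"slide": [0, -6.9, 3.9], "angular": [0, 0, 0], "jaw": 0.46}, {"slide": [0, -7.7, 3.9], "angular": [0, 0, 0], "jaw": 0.46}, {"slide": [0, -8.5, 3.9], "angular": [0, 0, 0], "jaw": 0.46}, {"slide": [0, -9.3, 3.9], "angular": [0, 0, 0], "jaw": 0.46}, {"slide": [0, -10, 3.9], "angular": [0, 0, 0], "jaw": 0.46}, {"slide": [0, -10.7, 3.9], "angular": [0, 0, 0], "jaw": 0.46}, {"slide": [0, -11.4, 3.9], "angular": [0, 0, 0], "jaw": 0.46}, {"slide": [0, -12, 3.9], "angular": [0, 0, 0], "jaw": 0.46}, {"slide": [0, -12.4, 3.9], "angular": [0, 0, 0], "jaw": 0.46}, {"slide": [0, -12.4, 3.9], "angular": [0, 0, 0], "jaw": 0.46}]}}

```text
time_s: 11.7
eef_pos: [0.586, -0.0672, 0.0235]
tool_rot: [1.0, -0.011, -0.0, -0.0]
contact_force: [0.3, -0.4, -0.1]
opening: 0.0402
```

```bash
python3 look.py 7
```

```text
11.7 [ 0.586  -0.0672  0.0235] [ 0.3 -0.4 -0.1] [ 62.51585594 -75.14236965]
tile board [  3.3 -18.5] [445.8 282.9] 89.02
```

View pics/scene7.png

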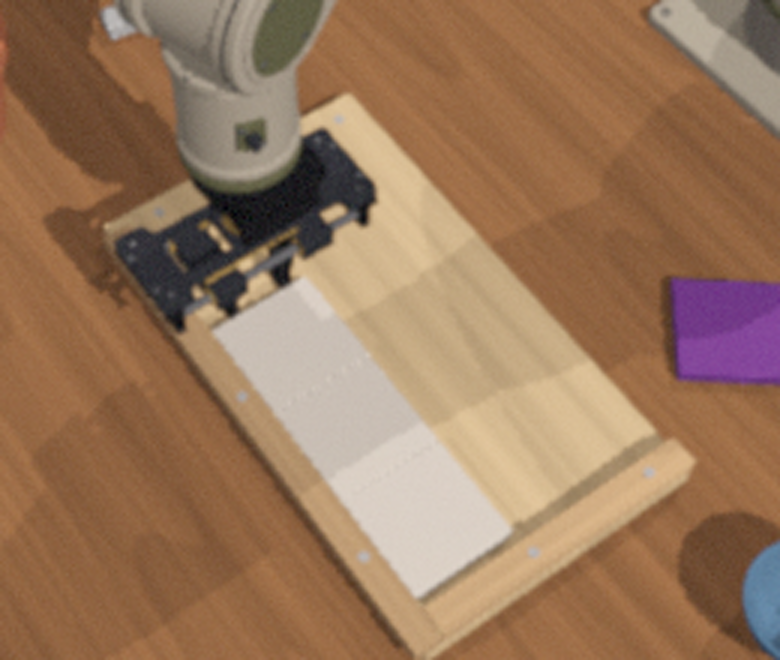

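View pics/top7.png

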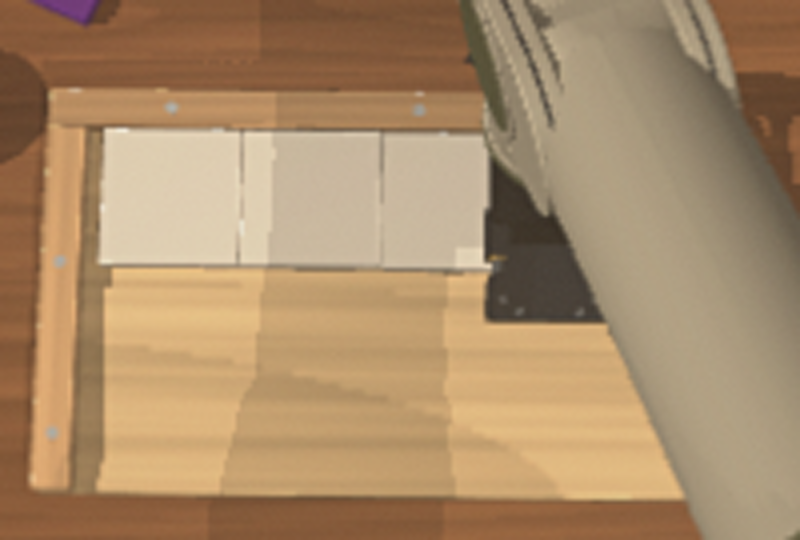

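Request:
{"method": "apply_moves", "body": {"moves": [{"slide": [0, -0.4, 0], "angular": [0, 0, 0], "jaw": 0.46}, {"slide": [0, -0.7, 0], "angular": [0, 0, 0], "jaw": 0.46}, {"slide": [0, -0.9, 0], "angular": [0, 0, 0], "jaw": 0.46}, {"slide": [0, -1.1, 0], "angular": [0, 0, 0], "jaw": 0.46}, {"slide": [0, -1.2, 0], "angular": [0, 0, 0], "jaw": 0.46}, {"slide": [0, -1.2, 0], "angular": [0, 0, 0], "jaw": 0.46}]}}

```text
time_s: 12.4
eef_pos: [0.5863, -0.0562, 0.0235]
tool_rot: [1.0, -0.011, -0.0, -0.0]
contact_force: [-0.6, -1.2, -1.2]
opening: 0.0399
```

```bash
python3 look.py 8
```

```text
12.4 [ 0.5863 -0.0562  0.0235] [-0.6 -1.2 -1.2] [ 62.5081973  -64.11977249]
tile board [  3.2 -13.2] [455.  282.8] 89.03
```

View pics/top8.png

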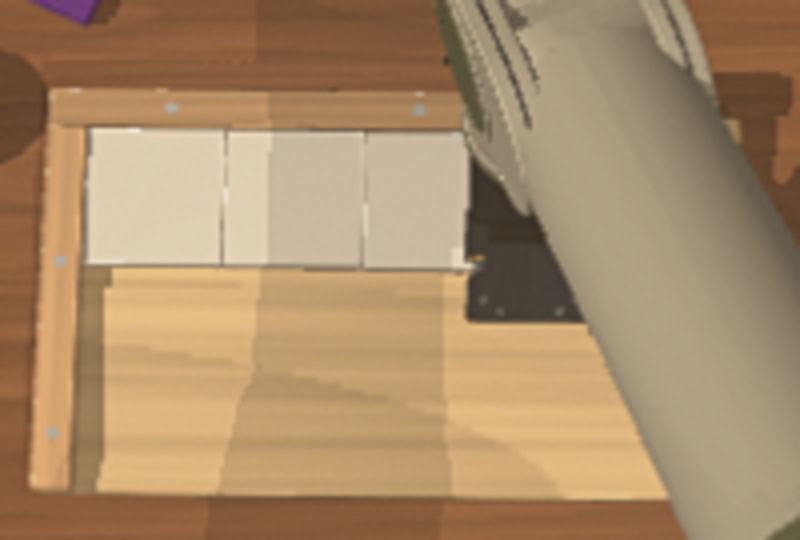

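Force is still only about 1 N, so I push on until firm contact.

Request:
{"method": "apply_moves", "body": {"moves": [{"slide": [0, -0.1, 0], "angular": [0, 0, 0], "jaw": 0.46}, {"slide": [0, -0.2, 0], "angular": [0, 0, 0], "jaw": 0.46}, {"slide": [0, -0.3, 0], "angular": [0, 0, 0], "jaw": 0.46}, {"slide": [0, -0.3, 0], "angular": [0, 0, 0], "jaw": 0.46}]}}

```text
time_s: 12.9
eef_pos: [0.5863, -0.0558, 0.0236]
tool_rot: [1.0, -0.012, -0.0, 0.001]
contact_force: [-1.4, -8.4, -0.2]
opening: 0.0403
```

Run:
```python
from h import *
s=telemetry.get_state();print(s["joints"])
goto(.4252,-.3828,.10,79.5)
print(ray("top",[(588,270),(595,310)],.1))
```

```text
[ 0.64337287  0.58086371 -0.79708038  1.72491168  0.47596472  1.04003861
 -0.34446424]
slide [-15.31  33.1   -7.54] ang [  0.13   0.13 -80.91]
[[ 0.4376608  -0.64449964  0.1       ]
 [ 0.3381243  -0.65309314  0.1       ]]
```

Request:
{"method": "apply_moves", "body": {"moves": [{"slide": [0, 1.5, 0], "angular": [0, 0, 0], "jaw": 0.46}, {"slide": [0, 4, -5], "angular": [0, 0, 0], "jaw": 0.65}, {"slide": [-1, 8, -10], "angular": [0, 0, -8], "jaw": 0.65}, {"slide": [-3, 12, -12], "angular": [0, 0, -16], "jaw": 0.65}, {"slide": [-5, 16, -12], "angular": [0, 0, -24], "jaw": 0.65}, {"slide": [-7, 20, -12], "angular": [0, 0, -32], "jaw": 0.65}, {"slide": [-9, 24, -12], "angular": [0, 0, -40], "jaw": 0.65}, {"slide": [-11, 28, -12], "angular": [0, 0, -48], "jaw": 0.65}, {"slide": [-13, 31, -12], "angular": [0, 0, -56], "jaw": 0.65}, {"slide": [-15.3, 33.3, -12], "angular": [0, 0, -64], "jaw": 0.65}, {"slide": [-15.3, 33.3, -12], "angular": [0, 0, -72], "jaw": 0.65}, {"slide": [-15.3, 33.3, -10], "angular": [0, 0, -80.9], "jaw": 0.65}, {"slide": [-15.3, 33.3, -7.5], "angular": [0, 0, -80.9], "jaw": 0.65}, {"slide": [-15.3, 33.3, -5.5], "angular": [0, 0, -80.9], "jaw": 0.65}, {"slide": [-15.3, 33.3, -5.5], "angular": [0, 0, -80.9], "jaw": 0.65}]}}

```text
time_s: 14.4
eef_pos: [0.4245, -0.3823, 0.0763]
tool_rot: [0.768, 0.64, 0.0, -0.002]
contact_force: [1.1, -0.4, -0.2]
opening: 0.0562
```

Run:
```python
from meas import *
s=telemetry.get_state();print(s["time_s"],s["joints"],s["eef_pos"])
goto(.4252,-.3828,.003,79.5)
im=eyes.grab_frame("top");crop(im,220,170,420,305,4,"pics/top9.png")
for t in tiles(im,roi=(230,190,420,300)): print("tile board",np.round(w2b(*t[0]/1000),1),t[1],t[2])
crop(im,400,200,560,350,5,"pics/top9b.png")
im=eyes.grab_frame("scene");crop(im,150,60,410,220,3,"pics/scene9.png")
print(proj("scene",[(.4252+.0983,-.3828-.0182,.015),(.4252-.0983,-.3828+.0182,.015)]))
```

```text
14.4 [ 1.45932797  0.56367804 -1.02597991  1.72700806  0.52053952  1.15656125
  1.6710329 ] [ 0.42445174 -0.38225382  0.07630772]
slide [-0.06  0.1   7.33] ang [-0.14 -0.16  0.08]
tile board [64.3 80.8] [267.9  91.6] 88.61
[[234.12793514 146.27164639]
 [300.11205471 123.27085799]]
```

View pics/scene9.png

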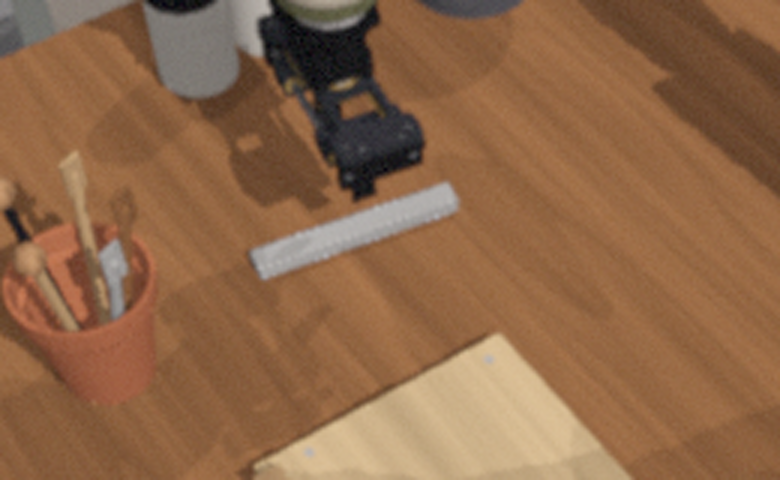

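View pics/top9.png

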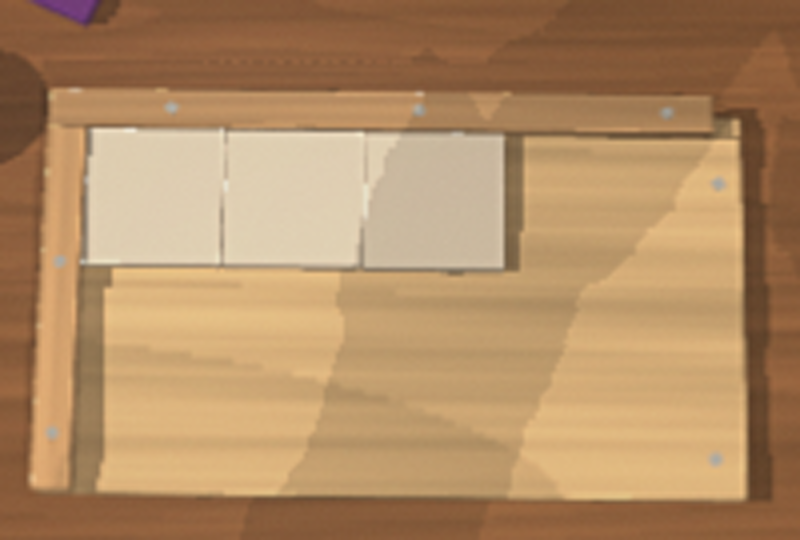

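Request:
{"method": "apply_moves", "body": {"grip_force": 40, "moves": [{"slide": [0, 0, 3], "angular": [0, 0, 0], "jaw": 0.65}, {"slide": [0, 0, 6], "angular": [0, 0, 0], "jaw": 0.65}, {"slide": [0, 0, 7.2], "angular": [0, 0, 0], "jaw": 0.65}, {"slide": [0, 0, 7.2], "angular": [0, 0, 0], "jaw": 0.65}, {"slide": [0, 0, 7.2], "angular": [0, 0, 0], "jaw": 0}, {"slide": [0, 0, 7.2], "angular": [0, 0, 0], "jaw": 0}, {"slide": [0, 0, 7.2], "angular": [0, 0, 0], "jaw": 0}, {"slide": [0, 0, 7.2], "angular": [0, 0, 0], "jaw": 0}, {"slide": [0, 0, 7.2], "angular": [0, 0, 0], "jaw": 0}, {"slide": [0, 0, 7.2], "angular": [0, 0, 0], "jaw": 0}]}}

```text
time_s: 15.5
eef_pos: [0.4262, -0.3824, 0.007]
tool_rot: [0.768, 0.64, 0.0, 0.0]
contact_force: [-1.2, 4.8, 6.0]
opening: 0.0247
```

Run:
```python
from h import *
x,y=b2w(-35,80)
goto(x,y,.15,-1.28)
```

```text
slide [ 47.66  -2.04 -14.28] ang [ 0.00e+00 -3.00e-02  8.09e+01]
```

Request:
{"method": "apply_moves", "body": {"moves": [{"slide": [0, 0, -2], "angular": [0, 0, 0], "jaw": 0}, {"slide": [0, 0, -6], "angular": [0, 0, 0], "jaw": 0}, {"slide": [0, 0, -10], "angular": [0, 0, 0], "jaw": 0}, {"slide": [2, 0, -14], "angular": [0, 0, 4], "jaw": 0}, {"slide": [6, 0, -14], "angular": [0, 0, 11], "jaw": 0}, {"slide": [10, -0.5, -14], "angular": [0, 0, 18], "jaw": 0}, {"slide": [14, -0.5, -14], "angular": [0, 0, 25], "jaw": 0}, {"slide": [18, -1, -14], "angular": [0, 0, 32], "jaw": 0}, {"slide": [22, -1, -14], "angular": [0, 0, 39], "jaw": 0}, {"slide": [26, -1, -14], "angular": [0, 0, 46], "jaw": 0}, {"slide": [30, -1.5, -14], "angular": [0, 0, 53], "jaw": 0}, {"slide": [34, -1.5, -14], "angular": [0, 0, 60], "jaw": 0}, {"slide": [38, -2, -14], "angular": [0, 0, 67], "jaw": 0}, {"slide": [42, -2, -14], "angular": [0, 0, 74], "jaw": 0}, {"slide": [45, -2, -14], "angular": [0, 0, 79], "jaw": 0}, {"slide": [47.6, -2, -14], "angular": [0, 0, 80.9], "jaw": 0}, {"slide": [47.6, -2, -12], "angular": [0, 0, 80.9], "jaw": 0}, {"slide": [47.6, -2, -9], "angular": [0, 0, 80.9], "jaw": 0}, {"slide": [47.6, -2, -6.5], "angular": [0, 0, 80.9], "jaw": 0}, {"slide": [47.6, -2, -6.5], "angular": [0, 0, 80.9], "jaw": 0}]}}

```text
time_s: 17.5
eef_pos: [0.4894, 0.088, 0.0682]
tool_rot: [1.0, -0.011, -0.003, 0.0]
contact_force: [-0.2, -0.5, -5.4]
opening: 0.0247
```

```bash
python3 - <<'E'
from h import *
x,y=b2w(-35,80)
goto(x,y,.025,-1.28)
E
python3 look.py 10
```

```text
slide [ 0.28 -0.21  4.32] ang [ 0.05  0.36 -0.01]
17.5 [0.4894 0.088  0.0682] [-0.2 -0.5 -5.4] [-37.55890352  77.90192117]
tile board [76.5 16.9] [164.7  96.9] 73.92
tile board [-27.3  84.8] [366.  178.9] 29.8
```

View pics/scene10.png

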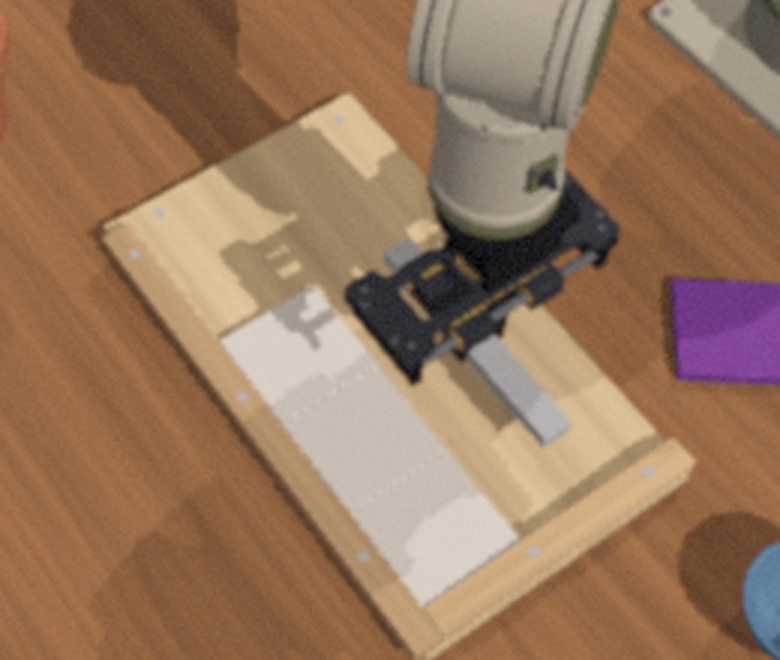

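View pics/top10.png

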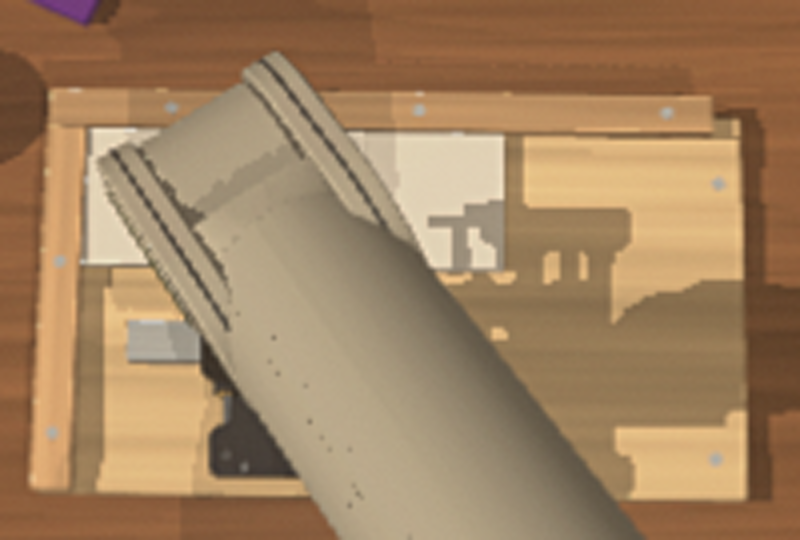

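Request:
{"method": "apply_moves", "body": {"moves": [{"slide": [0, 0, 2], "angular": [0, 0, 0], "jaw": 0}, {"slide": [0, 0, 3.5], "angular": [0, 0, 0], "jaw": 0}, {"slide": [0, 0, 4.2], "angular": [0, 0, 0], "jaw": 0}, {"slide": [0, 0, 4.5], "angular": [0, 0, 0], "jaw": 0}, {"slide": [0, 0, 4.5], "angular": [0, 0, 0], "jaw": 0}]}}

```text
time_s: 18.1
eef_pos: [0.4923, 0.0889, 0.0267]
tool_rot: [1.0, -0.011, 0.0, -0.0]
contact_force: [-0.3, 0.1, -5.6]
opening: 0.0244
```

```bash
python3 - <<'E'
from h import *
print(w2b(*ray("top",[(220+127/4,170+340/4)],.076)[0][:2]))
x,y=b2w(-35,80)
goto(x,y,.025,-1.28)
E
python3 look.py 11
```

```text
[-38.39317756 175.83928712]
slide [-0.03 -0.11  0.17] ang [-0.   -0.   -0.03]
18.1 [0.4923 0.0889 0.0267] [-0.3  0.1 -5.6] [-34.66919338  78.87368683]
tile board [-25.5  67.6] [394.3 159.5] 39.91
tile board [76.6 24.2] [176.4  97.6] 75.78
```

View pics/scene11.png

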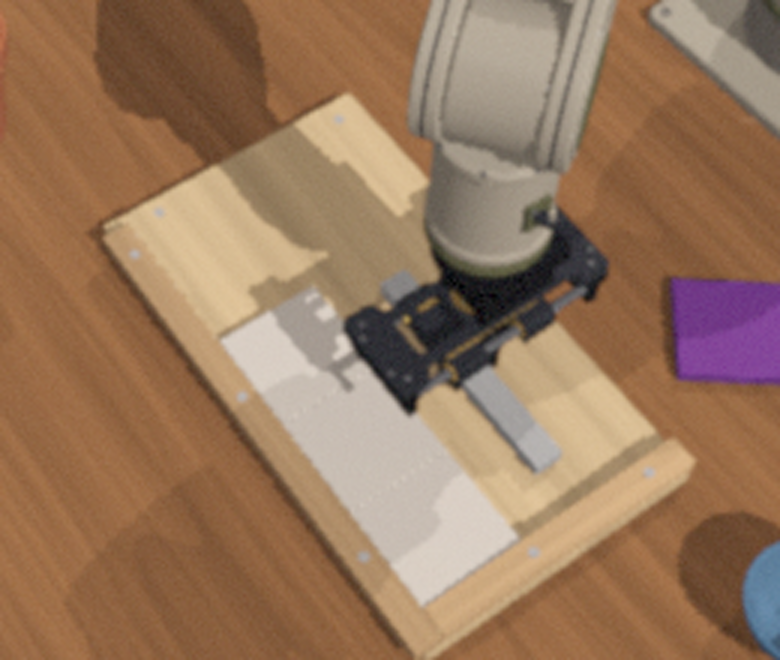

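Request:
{"method": "apply_moves", "body": {"moves": [{"slide": [0, 0, 0.1], "angular": [0, 0, 0], "jaw": 0}, {"slide": [0, 0, 0.2], "angular": [0, 0, 0], "jaw": 0}, {"slide": [0, 0, 0.2], "angular": [0, 0, 0], "jaw": 0}]}}

```text
time_s: 18.5
eef_pos: [0.4925, 0.0888, 0.025]
tool_rot: [1.0, -0.012, 0.0, 0.0]
contact_force: [-1.7, -0.7, 1.5]
opening: 0.0248
```

Request:
{"method": "apply_moves", "body": {"moves": [{"slide": [0, 0, 0], "angular": [0, 0, 0], "jaw": 0.5}, {"slide": [0, 0, 0], "angular": [0, 0, 0], "jaw": 0.5}, {"slide": [0, 0, 0], "angular": [0, 0, 0], "jaw": 0.5}, {"slide": [0, 0, -2], "angular": [0, 0, 0], "jaw": 0.5}, {"slide": [0, 0, -6], "angular": [0, 0, 0], "jaw": 0.5}, {"slide": [-1, 0, -8], "angular": [0, 0, 8.5], "jaw": 0.8}, {"slide": [-2, 0, -8], "angular": [0, 0, 17], "jaw": 0.8}, {"slide": [-3, 0, -8], "angular": [0, 0, 25.5], "jaw": 0.8}, {"slide": [-4, 0, -8], "angular": [0, 0, 34], "jaw": 0.8}, {"slide": [-4, 0, -8], "angular": [0, 0, 42.5], "jaw": 0.8}, {"slide": [-4, 0, -8], "angular": [0, 0, 51], "jaw": 0.8}, {"slide": [-4, 0, -8], "angular": [0, 0, 59.5], "jaw": 0.8}, {"slide": [-4, 0, -8], "angular": [0, 0, 68], "jaw": 0.8}, {"slide": [-4, 0, -8], "angular": [0, 0, 76.5], "jaw": 0.8}, {"slide": [-4, 0, -8], "angular": [0, 0, 85], "jaw": 0.8}, {"slide": [-4, 0, -8], "angular": [0, 0, 90], "jaw": 0.8}, {"slide": [-4, 0, -6], "angular": [0, 0, 90], "jaw": 0.8}, {"slide": [-4, 0, -4], "angular": [0, 0, 90], "jaw": 0.8}, {"slide": [-4, 0, -4], "angular": [0, 0, 90], "jaw": 0.8}]}}

```text
time_s: 20.4
eef_pos: [0.4507, 0.0896, 0.0628]
tool_rot: [-0.699, 0.715, 0.001, -0.001]
contact_force: [-0.1, -0.4, 0.6]
opening: 0.0695
```

```bash
python3 - <<'E'
from h import *
x,y=b2w(-75,77)
goto(x,y,.023,-91.28)
E
python3 look.py 12
```

```text
slide [ 0.16 -0.14  3.98] ang [ 0.19 -0.01 -0.01]
20.4 [0.4507 0.0896 0.0628] [-0.1 -0.4  0.6] [-76.27893715  78.6083259 ]
tile board [-15.1  80.8] [267.9 250.3] 88.85
```

View pics/scene12.png

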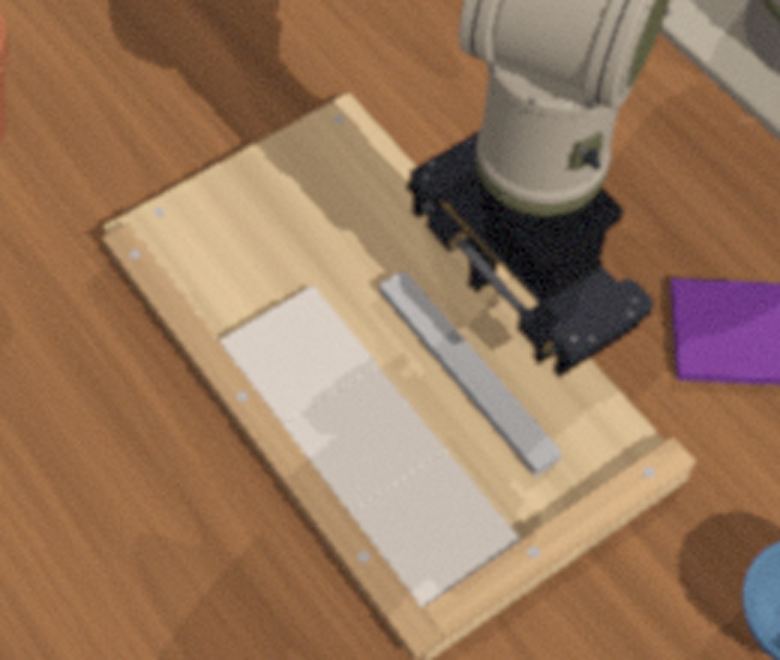

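View pics/top12.png

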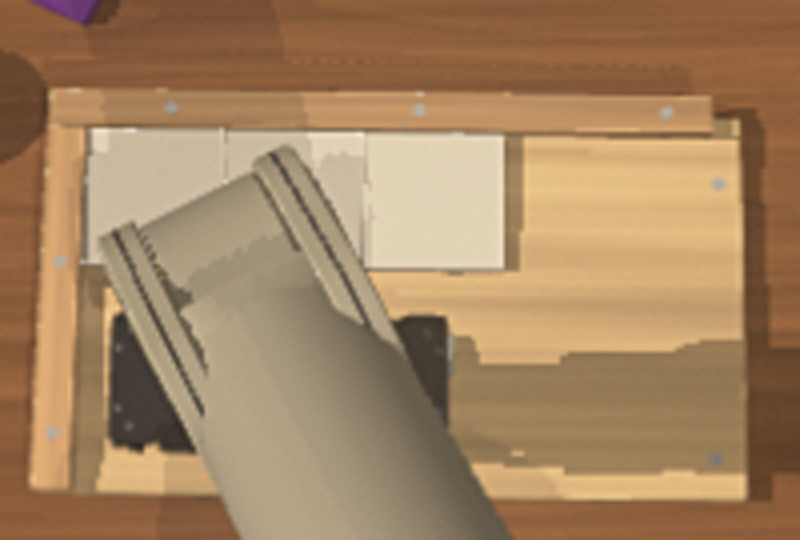

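Request:
{"method": "apply_moves", "body": {"moves": [{"slide": [0.15, 0, 3], "angular": [0, 0, 0], "jaw": 0.8}, {"slide": [0.15, 0, 4], "angular": [0, 0, 0], "jaw": 0.8}, {"slide": [0.15, 0, 4], "angular": [0, 0, 0], "jaw": 0.8}, {"slide": [0.15, -0.6, 4], "angular": [0, 0, 0], "jaw": 0.8}, {"slide": [0.15, -1.2, 4], "angular": [0, 0, 0], "jaw": 0.8}, {"slide": [0.15, -1.8, 4], "angular": [0, 0, 0], "jaw": 0.8}, {"slide": [0.15, -2.3, 4], "angular": [0, 0, 0], "jaw": 0.8}, {"slide": [0.15, -2.8, 4], "angular": [0, 0, 0], "jaw": 0.8}, {"slide": [0.15, -3.3, 4], "angular": [0, 0, 0], "jaw": 0.8}, {"slide": [0.15, -3.8, 4], "angular": [0, 0, 0], "jaw": 0.8}, {"slide": [0.15, -4.3, 4], "angular": [0, 0, 0], "jaw": 0.8}, {"slide": [0.15, -4.7, 4], "angular": [0, 0, 0], "jaw": 0.8}, {"slide": [0.15, -5.1, 4], "angular": [0, 0, 0], "jaw": 0.8}, {"slide": [0.15, -5.5, 4], "angular": [0, 0, 0], "jaw": 0.8}, {"slide": [0.15, -5.8, 4], "angular": [0, 0, 0], "jaw": 0.8}, {"slide": [0.15, -6, 4], "angular": [0, 0, 0], "jaw": 0.8}, {"slide": [0.15, -6, 4], "angular": [0, 0, 0], "jaw": 0.8}]}}

```text
time_s: 22.2
eef_pos: [0.5124, 0.0869, 0.0245]
tool_rot: [-0.699, 0.715, -0.0, 0.0]
contact_force: [-3.5, 0.8, 0.9]
opening: 0.07
```

```bash
python3 look.py 13
```

```text
22.2 [0.5124 0.0869 0.0245] [-3.5  0.8  0.9] [-14.55354054  77.26688102]
tile board [96.6 -8.3] [175.2  82.7] 40.58
tile board [-25.7  80.2] [366.7 184.6] 29.05
```

View pics/scene13.png

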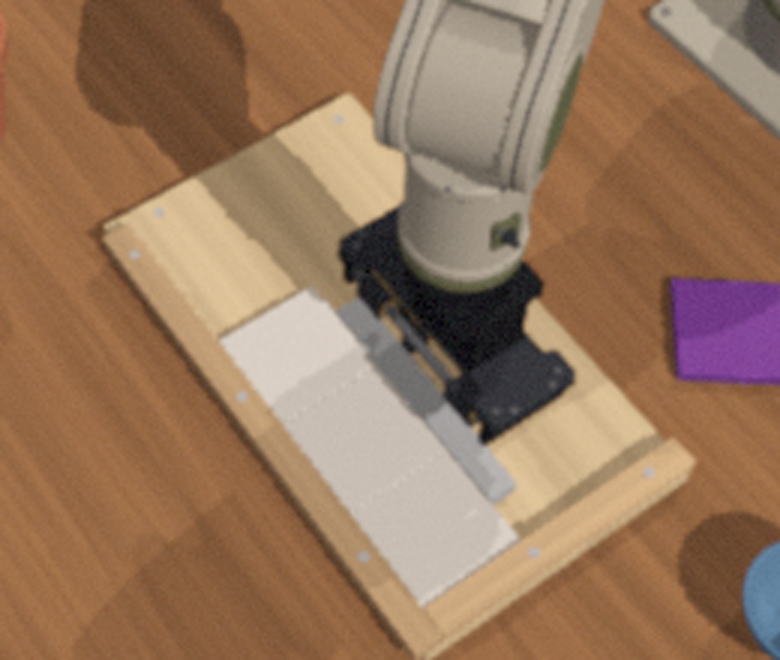

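Contact is close, so I press a little more.

Request:
{"method": "apply_moves", "body": {"moves": [{"slide": [0, -0.1, 0], "angular": [0, 0, 0], "jaw": 0.8}, {"slide": [0, -0.2, 0], "angular": [0, 0, 0], "jaw": 0.8}, {"slide": [0, -0.3, 0], "angular": [0, 0, 0], "jaw": 0.8}, {"slide": [0, -0.3, 0], "angular": [0, 0, 0], "jaw": 0.8}]}}

```text
time_s: 22.7
eef_pos: [0.5127, 0.0869, 0.0242]
tool_rot: [-0.699, 0.715, 0.001, -0.002]
contact_force: [-14.9, -0.3, 11.6]
opening: 0.0695
```

Request:
{"method": "apply_moves", "body": {"moves": [{"slide": [0, 0.3, 0], "angular": [0, 0, 0], "jaw": 0.8}, {"slide": [0, 1.5, 0], "angular": [0, 0, 0], "jaw": 0.8}, {"slide": [0, 3, -3], "angular": [0, 0, 0], "jaw": 0.8}, {"slide": [4, 3, -8], "angular": [0, 0, 0], "jaw": 0.8}, {"slide": [9, 3, -12], "angular": [0, 0, 0], "jaw": 0.8}, {"slide": [14, 3, -15], "angular": [0, 0, 0], "jaw": 0.8}, {"slide": [19, 3, -15], "angular": [0, 0, 0], "jaw": 0.8}, {"slide": [24, 3, -15], "angular": [0, 0, 0], "jaw": 0.8}, {"slide": [29, 3, -15], "angular": [0, 0, 0], "jaw": 0.8}, {"slide": [33, 3, -15], "angular": [0, 0, 0], "jaw": 0.8}, {"slide": [33, 3, -15], "angular": [0, 0, 0], "jaw": 0.8}, {"slide": [33, 3, -15], "angular": [0, 0, 0], "jaw": 0.8}]}}

```text
time_s: 23.9
eef_pos: [0.4765, -0.2465, 0.1743]
tool_rot: [-0.697, 0.717, -0.001, -0.0]
contact_force: [0.4, 1.0, -0.3]
opening: 0.0697
```

```bash
python3 look.py 14
python3 - <<'E'
from meas import *
im=eyes.grab_frame("top"); cv2.imwrite("pics/full14.png",im[:,:,::-1])
E
```

```text
23.9 [ 0.4765 -0.2465  0.1743] [ 0.4  1.  -0.3] [ -43.03480825 -256.7737237 ]
tile board [53.3 80.8] [268.4 113.4] 89.25
```

View pics/top14.png

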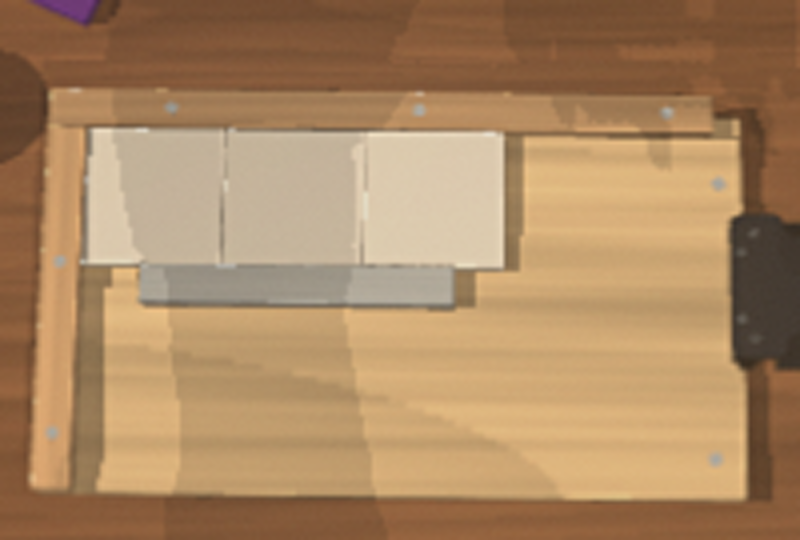

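View pics/scene14.png

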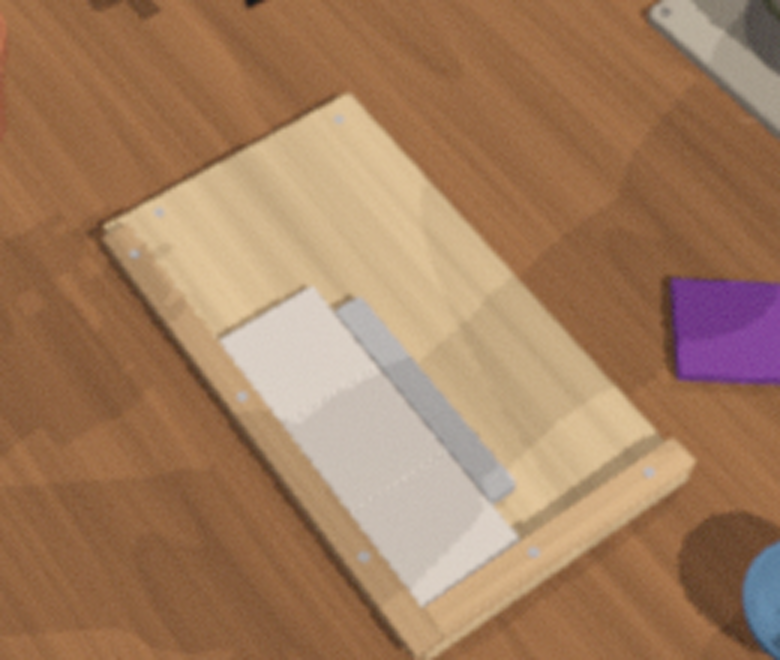

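View pics/full14.png

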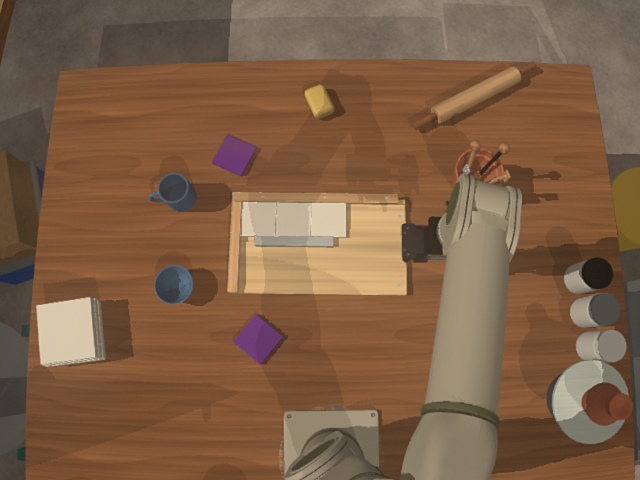

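Run:
```python
from h import *
for p in [(139,285),(454,285),(139,264),(454,267)]:
    print(np.round(w2b(*ray("top",[(220+(p[0]+.5)/4-.5,170+(p[1]+.5)/4-.5)],.033)[0][:2]),1))
print(telemetry.get_state()["qd"].max())
print(ticket.close_job())
```

```text
[  5.8 176.7]
[  8.1 -23. ]
[ 19.4 177.2]
[ 19.8 -22.9]
0.003807405676396759
the job is handed in; nothing more can be done
None
```

The three tiles are lined up in the batten corner, the steel bar is snug along their near edges, and I handed the job in at about 24 s. The hand-in gave no verdict.

I pushed each tile square against the long batten with two fingertips. I then pushed the row left until it seated on the end batten, at about 8 N. Last, I set the bar flat on the board and pressed it against the row, at about 15 N.

**Last checks from the top camera, in the board frame:**

| Check | Measured | Nominal |
|---|---|---|
| Row length | about 268 mm | 270 mm |
| Row depth (before the bar was pressed up) | about 91.6 mm | 90 mm |
| Row angle to the long batten | within about 0.01 rad | 0 |
| Bar far edge, x | 19.4 to 19.8 mm | 20 mm (tile edge) |
| Bar middle, y | about 77 mm | 80 mm (row middle) |
| Bar angle to the row | under 0.01 rad | 0 |

The bowl, the mug and the pot of tools look unmoved in the last pictures, though I did not measure them and the arm partly hid the pot. The gripper stood clear and at rest at hand-in.

Nothing disagreed beyond about 2 mm, which is the camera's accuracy. One move call was refused for a format error and moved nothing.

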